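# Hang up the cutting template, then hold the glue box open

### The arm

A 7-joint arm with a two-finger parallel gripper is mounted at the origin on the work surface. World frame = base frame: x ahead of the robot, y to its left, z up, the work surface at z = 0. Lengths are in m, angles in rad, forces in N, time in s.
With the tool pointing down it reaches from about 0.35 to 0.9 m from the base axis. Payload 7.2 kg.
Tool frame: the origin (TCP) lies between the finger pads; the fingertips stand 11 mm ahead of it and the grasp point (between the pads) lies 8 mm behind it (tip_extent is the distance from the TCP to the fingertips, in m); z points along the fingers, y is the line along which they close (so a half turn about z gives the same grasp; the last joint's range is limited). The gripper opens to 85 mm and grips with 20 to 120 N. Pads are 22 mm wide; open, the fingers measure 114 mm over their backs; the gripper's body (76 mm by 85 mm) begins 54 mm behind the grasp point. The pads swing forward as they close: fully open they stand 13 mm farther back than shut.
Start: joints at [-1.408, 0.411, -0.013, 1.596, 0.006, 1.134, -0.082], TCP at [0.143, 0.608, 0.242] pointing down, gripper open.
Joint ranges: [-2.95, 2.95], [-0.29, 1.99], [-1.47, 1.44], [0.14, 2.54], [-1.03, 4.17], [0.13, 1.85], [-2.86, 2.86]. Speed limits (rad/s): [2.39, 2.39, 3.01, 3.01, 3.14, 3.14, 3.14].

### API

Orientations are given as a unit quaternion [x, y, z, w].
In Python, from rig import * gives the robot as it stands.
- The arm moves only by the tool move_arm, never from a script. Its argument "rows" is a list of rows, each an object with "linear": the shift along the tool's x, y, z in mm, a list of three; "rotation": the turn, a rotation vector about the tool's x, y, z in degrees, a list of three; "claw": the opening, from 0 (shut) to 1 (fully open). In form: [{"linear": [dx, dy, dz], "rotation": [ax, ay, az], "claw": claw}, ...]. A call has 1 to 5 rows; each row is the pose to reach, as a shift and turn from the pose commanded when the call began, along the tool's axes at that moment; what a row does not reach only later rows make up. A row lasts 1/10 s, in which the tool goes at most 50 mm and 8.59 degrees, less where a joint would pass 70% of its speed; a pose out of reach is approached as far as the arm can. A call with a gripper value outside its range is refused whole. The fingers move at their own pace and stop on an object; "newtons" is the grip in N (left out, the last holds). Time passes only in rows, so rows that repeat a pose let the fingers close. It gives the time, the measured TCP pose, the force, the opening and the grip force at its end, in the units of the state.
- read_state(): the state, without advancing time (a new reading comes with each control period).
- capture(name): name is "scene" or "top" or "wrist"; returns a dict with "image" (384x512x3 uint8, red, green, blue), "intrinsics" (3x3 intrinsics, pixels), "world_from_camera" (4x4, takes a point from camera to world coordinates). Camera axes: x right, y down, z forward; pixel columns grow to the right and rows downward; lengths in m; the calibration is good to about 2 mm. A picture is of the moment at which its call begins. There is no depth.
- close_job(): hands the job in; it is judged then, once.
Trained networks look in a picture, given as the dict that the camera call returned (one of the last four; its "shot" number tells which), for a name from the list of things; names that differ only in an ending like _2 or _b are one class to them, and where a whole thing is asked for, a point or a joint stands for the part that bears it (a point fixed in the world has none). Each returns a list of dicts, best first, with "p" (0 to 1); they miss things now and then, are a little off and sometimes report something else, mostly with a low value. They report only what shows in the picture. A call takes as long as a camera call. They do not tell look-alikes from the thing itself.
- regions_of(picture, label): "pixels" (384x512 bool, what is visible of it) and "location" ([column, row] as shares, 0 to 1, of the picture: columns of its width, rows of its height, amid what is visible of it).
- mark_of(picture, label): "location" ([column, row] as shares, 0 to 1, of the picture: columns of its width, rows of its height: a listed point, or the origin of a listed thing).
The state is a dict: "clock": time; "joints": joint angles; "qd": joint speeds; "tau": joint torques, N m; "tool_pos": TCP position; "ee_rot": TCP orientation; "force": force on the tool from outside, world axes, zero at the start; "moment": the same for the moment, N m; "opening": finger opening in m; "grasp_force": force on a finger pad.
Only numpy, scipy, OpenCV 4.12 (cv2) and the standard library are available. Lean on these libraries where they do the work, as an engineer would, in place of code of your own. Each camera call takes 0.05 s, during which the arm holds its last target. There are 200 camera calls.

### The job

A yellow cutting template is lying on the green lid of the glue-stick box. First hang it up by its hole on the empty storage post, lying flat and fully down on the wooden foot, and let go of it; only then raise the box's lid (there is a black handle at its front edge) to about 45 degrees, halfway to upright, and keep holding it there with the gripper, because it springs shut by itself and somebody is about to take glue sticks out. Your program finishes while you are still holding the lid; leave everything else on the table where it is.

Things in the scene. Friction and masses are not known exactly. Their poses are not given: they have to be found in the camera images.
- box: grey open box, 220 (its x) x 260 (its y) x 100 mm high, fixed to the table; origin at the centre of its underside, its x axis points from the handle side to the hinge side. The green lid covers it exactly; only the handle sticks out in front
- lid (a joint): opening angle of the green lid (rad): 0 shut, 0.785 = 45 degrees, stop at 1.5. The lid is a plate 220 x 260 x 8 mm, its upper face 108.5 mm above the table when shut; it is hinged on the box's far upper edge, about 0.45 kg, and weight plus a hinge spring close it (about 3 to 4 N at the handle), so it never stays open by itself
- lid_handle (a point): middle of the lid's black bow handle: a round bar 12 mm thick, 120 mm long along the box's y, in the plane of the lid, 46 mm in front of its front edge, with an arm to the lid at each end and free air between. Pinch it from above, a finger either side; it may turn between the pads. 104.5 mm above the table when shut. Axes: x along the lid to the hinge, y along the bar, z the lid's normal
- lid_hinge (a point): point on the hinge axis in the middle of the lid's far edge, 100.5 mm above the table; the handle bar circles this axis (the box's y axis) at a radius of 266 mm
- template: the yellow acrylic cutting template: flat plate 160 x 60 x 6 mm with a dark wooden grip bar on top (60 long, 16 wide, 30 mm high above the plate) and a round 22 mm through-hole near one end, about 0.13 kg, lying grip up on the lid. Origin: centre of the plate's underside; x along its length towards the hole end, y across it, z up
- template_hole (a point): centre of the yellow template's hole, at the plate's underside, 60 mm from its origin along its x
- template_grip (a point): middle of the yellow template's wooden grip bar, 21 mm above the plate's underside and 15 mm from the plate's centre away from the hole (so 75 mm from the hole); the bar runs along the plate's length, take it across its 16 mm width
- post_seat (a point): the empty storage post: an upright steel pin, 12 mm thick, that rises 55 mm (tapered over the last 5 mm) from the middle of a fixed, round, dark wooden foot, 170 mm across and 20 mm thick. This point is on the pin's axis at the upper face of the foot, 20 mm above the table
- post_full_seat (a point): the same point of the other, equal post, which already carries the blue template
- spare_template: blue template hanging on the other post, same shape, size and axes as the yellow one. Leave it
- tape: brown roll of tape lying flat, 90 mm across, 24 mm high, origin at the centre of its underside. Leave it
- cup: white open cup, 76 mm across, 95 mm high, origin at the centre of its underside. Leave it
- jar: glass jar with a red cap, 64 mm across, 100 mm high, origin at the centre of its underside. Leave it
- glue_gun: red glue gun lying on its side, about 190 x 120 x 31 mm, origin on the table under its barrel. Leave it
- offcut: plywood offcut 130 x 45 x 18 mm, origin at the centre of its underside. Leave it
- cutter: orange cutter knife 150 x 18 x 14 mm lying flat, origin at the middle of its handle's underside. Leave it
Mind the look-alikes: they are no part of the job. What is meant by the template is not purple, and is the larger of those in its own colour.

How it is judged:
On the way:
1. the yellow template is flat and fully down on the empty post and let go, with the lid shut (horizontal distance between template_hole and post_seat below 0.009 m and z of template_hole in the frame of post_seat below 0.006 m and angle between template's own z axis and vertical below 0.1 rad and contact force between the fingers and template below 0.1 N and value of joint lid below 0.1 rad), for 0.3 s.
At the end, for the whole second after the job is handed in: The yellow template lies flat and fully down on the empty post (hole around the pin, underside within 6 mm of the foot), untouched by the gripper; the lid stands still at 45 degrees, give or take 8, held by the gripper's fingers (more than 1 N) (horizontal distance between template_hole and post_seat below 0.009 m and z of template_hole in the frame of post_seat below 0.006 m and angle between template's own z axis and vertical below 0.1 rad and contact force between the fingers and template below 0.1 N and value of joint lid between 0.645 and 0.925 rad and not (velocity of joint lid above 0.05 rad/s) and not (velocity of joint lid below -0.05 rad/s) and contact force between the fingers and lid above 1 N and linear speed of template below 0.02 m/s); the arm keeps its last pose, push and grip.
It fails at once if the lid was raised before the template hung on the post (value of joint lid above 0.2 rad and horizontal distance between template_hole and post_seat above 0.02 m).
It fails at once if another thing on the table was moved by more than 30 mm (distance of any of spare_template, tape, cup, jar, glue_gun, offcut, cutter from where it was at the start of the episode above 0.03 m).
It also fails if it takes over 58 s, if anything falls off the work surface, if the arm or the gripper's body presses on something with over 40 N, if the wrist force passes 120 N, or if a joint passes its speed limit or range.

## Working session

There is one attempt and no reset: what is moved stays moved. The work goes in short steps, Python scripts to look and compute and a tool call to move; the robot and the scene stay as the last step left them, time stands still between calls to the robot, and variables do not carry over. Pictures are saved under pics/ and viewed, at most 10 in all, crops included, and the job is handed in when it is done.

Besides the shell and the picture viewer there is one more tool, called after "Emit:" as name([rows], argument=value, ...), one row to a line, values as JSON. move_arm: Moves the arm, as the interface text tells. Its arguments: {"type":"object","properties":{"rows":{"type":"array","items":{"type":"object","properties":{"linear":{"type":"array","items":{"type":"number"}},"rotation":{"type":"array","items":{"type":"number"}},"claw":{"type":"number"}}}},"newtons":{"type":"number"}},"required":["rows"]}

```bash
mkdir -p pics; ls
cat > h.py <<'E'
from rig import *
import numpy as np, cv2
from scipy.spatial.transform import Rotation as R
def ray(c,loc):
    K=np.array(c["intrinsics"]);T=np.array(c["world_from_camera"])
    h,w=c["image"].shape[:2]
    d=T[:3,:3]@np.linalg.solve(K,[loc[0]*w,loc[1]*h,1]);return T[:3,3],d
def at(c,loc,z):
    o,d=ray(c,loc);return o+d*(z-o[2])/d[2]
def px(c,p):
    K=np.array(c["intrinsics"]);T=np.linalg.inv(np.array(c["world_from_camera"]))
    q=K@(T[:3,:3]@np.array(p)+T[:3,3]);return q[:2]/q[2]
def tri(rs):
    A=0;b=0
    for o,d in rs:
        d=d/np.linalg.norm(d);P=np.eye(3)-np.outer(d,d);A=A+P;b=b+P@o
    return np.linalg.solve(A,b)
def save(c,n): cv2.imwrite("pics/"+n,cv2.cvtColor(c["image"],cv2.COLOR_RGB2BGR))
E
python3 - <<'E'
from h import *
np.set_printoptions(precision=3,suppress=True)
Z=dict(template=0.1085,template_hole=.1085,template_grip=.1295,post_seat=.02,post_full_seat=.02,lid_handle=.1045,lid_hinge=.1005,box=0,spare_template=.02)
a=[]
for n in("top","scene"):
    c=capture(n);save(c,n+"0.png")
    a.append(c["image"])
    print(n,np.array(c["world_from_camera"])[:3,3])
    for l,z in Z.items():
        for r in mark_of(c,l)[:4]:
            L=np.array(r["location"]);print(l,round(r["p"],2),(L*[512,384]).round(),at(c,L,z))
s=read_state();print(s)
cv2.imwrite("pics/both.png",cv2.cvtColor(np.vstack(a),cv2.COLOR_RGB2BGR)[:, :])
E
```

```text
pics
top [0.383 0.013 1.201]
template 0.95 [243. 151.] [0.638 0.036 0.109]
template 0.79 [386. 134.] [ 0.697 -0.394  0.109]
template 0.73 [143. 275.] [0.267 0.32  0.109]
template_hole 0.82 [129. 292.] [0.219 0.359 0.109]
template_hole 0.76 [373. 129.] [ 0.712 -0.357  0.109]
template_hole 0.62 [230. 144.] [0.661 0.076 0.109]
template_grip 0.79 [391. 133.] [ 0.696 -0.401  0.129]
template_grip 0.71 [144. 274.] [0.271 0.313 0.129]
template_grip 0.66 [249. 152.] [0.632 0.018 0.129]
template_grip 0.35 [109. 181.] [0.537 0.427 0.129]
post_seat 0.71 [356. 201.] [ 0.502 -0.328  0.02 ]
post_full_seat 0.58 [143. 204.] [0.481 0.358 0.02 ]
lid_handle 0.85 [251. 212.] [0.455 0.008 0.105]
lid_hinge 0.78 [254. 128.] [0.714 0.004 0.101]
lid_hinge 0.52 [107. 179.] [0.548 0.445 0.101]
box 0.58 [252. 168.] [0.606 0.009 0.   ]
spare_template 0.76 [144. 181.] [0.556 0.356 0.02 ]
spare_template 0.53 [144. 201.] [0.491 0.354 0.02 ]
scene [ 1.521 -0.258  1.001]
template 0.87 [310. 162.] [0.375 0.289 0.109]
template 0.76 [118. 301.] [ 0.808 -0.41   0.109]
template 0.61 [264. 224.] [0.642 0.031 0.109]
template
[... 369 characters left out ...]
0.84 [339. 196.] [0.485 0.364 0.02 ]
post_full_seat 0.27 [273. 187.] [0.374 0.15  0.02 ]
lid_hinge 0.65 [260. 244.] [ 0.712 -0.003  0.101]
box 0.64 [250. 241.] [ 0.599 -0.001  0.   ]
spare_template 0.54 [345. 208.] [0.554 0.356 0.02 ]
{'clock': 1.0, 'joints': array([-1.408,  0.411, -0.013,  1.596,  0.006,  1.134, -0.082]), 'qd': array([ 0.   ,  0.001, -0.001, -0.   ,  0.002,  0.   , -0.   ]), 'tau': array([  0.   , -60.04 ,   0.681, -29.975,   0.014,   0.002,   0.   ]), 'tool_pos': array([0.143, 0.608, 0.242]), 'ee_rot': array([0.115, 0.993, 0.   , 0.   ]), 'force': array([-0.394,  0.729,  0.068]), 'moment': array([ 0.013, -0.009, -0.009]), 'grasp_force': 0.0, 'opening': 0.08536269084208145}
```

View pics/top0.png

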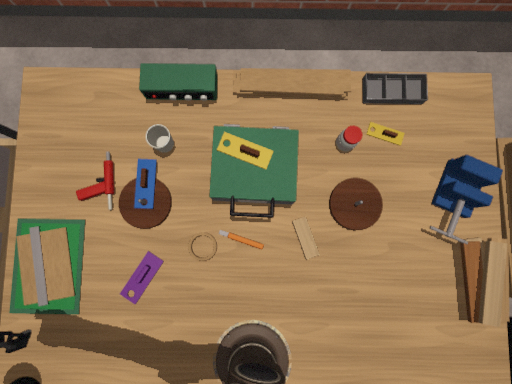

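View pics/scene0.png

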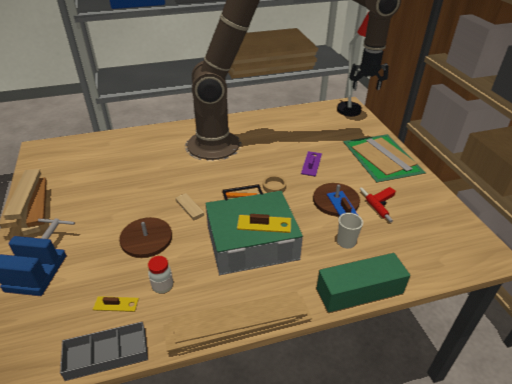

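Look-alikes (top image): yellow on lid (245,151), small yellow on table (386,134), purple (143,278) and blue on the post (145,185). I choose the yellow one on the lid: it is larger, yellow and lies on the green lid. The empty post is at (356,203).

Run:
```python
from h import *
np.set_printoptions(precision=4,suppress=True)
for n,box in(("top",(205,120,100,60)),("scene",(225,205,80,35))):
    c=capture(n);im=c["image"];hsv=cv2.cvtColor(im,cv2.COLOR_RGB2HSV)
    x,y,w,h=box
    m=np.zeros(im.shape[:2],np.uint8)
    m[y:y+h,x:x+w]=cv2.inRange(hsv[y:y+h,x:x+w],(22,150,120),(35,255,255))
    p=np.argwhere(m>0)[:,::-1]+.5
    P=np.array([at(c,q/[512,384],.1145)[:2] for q in p])
    rc=cv2.minAreaRect((P*1000).astype(np.float32));print(n,"yellow",rc)
    # hole
    L=[(r["p"],at(c,r["location"],.1085)) for r in mark_of(c,"template_hole")]
    print(L)
    # post foot
    u=px(c,[.492,-.327,.02]);
    for r in regions_of(c,"post_seat")[:3]+regions_of(c,"post_full_seat")[:2]: print("reg",r["p"],np.array(r["location"])*[512,384])
    x0,y0=(u-40).astype(int);s=hsv[y0:y0+80,x0:x0+80]
    mm=cv2.inRange(s,(0,60,15),(15,255,110))
    nn,lab,st,ce=cv2.connectedComponentsWithStats(mm);k=1+st[1:,4].argmax();print(st[k],ce[k]+[x0,y0])
    ct=max(cv2.findContours((lab==k).astype(np.uint8),0,1)[0],key=len)
    hull=cv2.convexHull(ct)[:,0]+[x0+.5,y0+.5]
    Q=np.array([at(c,q/[512,384],.02)[:2] for q in hull])
    print("foot",cv2.minEnclosingCircle((Q*1000).astype(np.float32)),cv2.fitEllipse((Q*1000).astype(np.float32)))
    cv2.imwrite(f"pics/crop_{n}.png",np.hstack([cv2.resize(cv2.cvtColor(a,cv2.COLOR_RGB2BGR),(400,400),interpolation=2) for a in(im[y0:y0+80,x0:x0+80],im[y+h//2-40:y+h//2+40,x+w//2-40:x+w//2+40])]))
```

```text
top yellow ((638.5293579101562, 29.69536590576172), (158.84469604492188, 60.44953536987305), 69.0306625366211)
[(0.95, array([0.2118, 0.3518, 0.1085])), (0.83, array([0.6614, 0.0791, 0.1085])), (0.57, array([ 0.7078, -0.3558,  0.1085])), (0.53, array([ 0.6738, -0.2721,  0.1085]))]
reg 0.88 [143.9744 207.3984]
reg 0.16 [100.7104 188.0064]
[  13   14   54   53 2162] [355.0772 203.9394]
foot ((490.53009033203125, -325.279052734375), 85.97517395019531) ((491.27838134765625, -325.2248229980469), (166.1682891845703, 171.3734588623047), 25.883514404296875)
scene yellow ((644.45703125, 30.36095428466797), (159.49209594726562, 63.29662322998047), 69.40265655517578)
[(0.82, array([0.3392, 0.3083, 0.1085])), (0.78, array([ 0.83  , -0.3743,  0.1085])), (0.77, array([0.653 , 0.0971, 0.1085]))]
reg 0.91 [142.1824 233.088 ]
reg 0.65 [262.1952 223.7184]
reg 0.41 [382.72   198.4896]
[  14   25   53   40 1592] [145.4114 237.5685]
foot ((506.0959167480469, -325.48016357421875), 90.5811996459961) ((505.9283447265625, -326.1301574707031), (166.79710388183594, 181.58685302734375), 94.26371002197266)
```

View pics/crop_top.png

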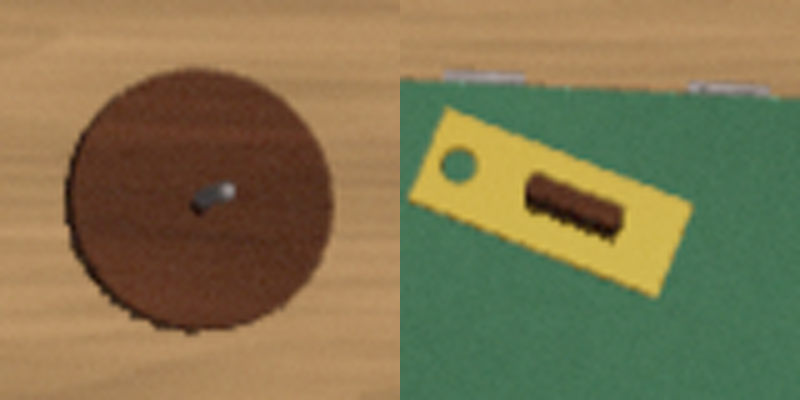

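The crop shows the large yellow template on the lid, hole at the left and dark grip intact, and the bare pin in the middle of the foot. I'll plan the approach now.

```bash
cat >> h.py <<'E'
def plan(wps,start=None):
    """wps: (pos, yaw of tool x deg), tool down; prints tool-frame shift (mm) and turn (deg) per call"""
    s=read_state();p,r=(s["tool_pos"],R.from_quat(s["ee_rot"])) if start is None else start
    for q,y in wps:
        t=R.from_euler("z",y,degrees=True)*R.from_euler("x",180,degrees=True)
        d=r.inv().apply(np.array(q)-p)*1000;a=(r.inv()*t).as_rotvec(degrees=True)
        print(d.round(1),a.round(2)); p,r=np.array(q),t
E
python3 - <<'E'
from h import *
plan([((.25,.45,.242),133),((.44,.25,.242),101),((.633,.016,.25),69)])
E
```

```text
[-140.4 -129.7    0.3] [ 0.   -0.   33.78]
[-275.9    2.6    0. ] [ 0. -0. 32.]
[-266.5  144.8   -8. ] [-0. -0. 32.]
```

Emit:
move_arm([
  {"linear": [-140, -130, 0], "rotation": [0, 0, 33.8], "claw": 1},
  {"linear": [-140, -130, 0], "rotation": [0, 0, 33.8], "claw": 1},
  {"linear": [-140, -130, 0], "rotation": [0, 0, 33.8], "claw": 1},
  {"linear": [-140, -130, 0], "rotation": [0, 0, 33.8], "claw": 1},
  {"linear": [-140, -130, 0], "rotation": [0, 0, 33.8], "claw": 1},
])

```text
clock: 1.9
tool_pos: [0.2537, 0.445, 0.2428]
ee_rot: [0.404, 0.915, -0.0, 0.001]
force: [0.0, 0.4, 0.2]
opening: 0.0852
grasp_force: 0.0
```

Emit:
move_arm([
  {"linear": [-240, 3, 0], "rotation": [0, 0, 32], "claw": 1},
  {"linear": [-240, 3, 0], "rotation": [0, 0, 32], "claw": 1},
  {"linear": [-240, 3, 0], "rotation": [0, 0, 32], "claw": 1},
  {"linear": [-240, 3, 0], "rotation": [0, 0, 32], "claw": 1},
  {"linear": [-240, 3, 0], "rotation": [0, 0, 32], "claw": 1},
])

```text
clock: 2.4
tool_pos: [0.417, 0.2746, 0.2427]
ee_rot: [0.638, 0.77, 0.0, 0.0]
force: [0.2, 1.2, -0.0]
opening: 0.0856
grasp_force: 0.0
```

Run:
```python
from h import *
s=read_state();print(s["clock"],s["tool_pos"],R.from_quat(s["ee_rot"]).as_euler("xyz",degrees=True),s["joints"])
plan([((.53,.13,.245),85),((.633,.016,.25),69)])
```

```text
2.4 [0.41699245 0.27462694 0.24271014] [ 1.79939001e+02 -1.46905848e-02  1.00768969e+02] [-1.00507447  0.1951303   0.37909718  1.91533754 -0.08279257  1.04508202
 -0.40302291]
[-163.2   84.    -2.2] [ 0.06 -0.02 15.77]
[-104.6  112.5   -5. ] [-0. -0. 16.]
```

Emit:
move_arm([
  {"linear": [-163, 84, -2], "rotation": [0, 0, 15.8], "claw": 1},
  {"linear": [-163, 84, -2], "rotation": [0, 0, 15.8], "claw": 1},
  {"linear": [-163, 84, -2], "rotation": [0, 0, 15.8], "claw": 1},
  {"linear": [-163, 84, -2], "rotation": [0, 0, 15.8], "claw": 1},
])

```text
clock: 2.8
tool_pos: [0.5308, 0.1296, 0.2447]
ee_rot: [0.737, 0.676, 0.0, 0.001]
force: [0.1, 0.1, 0.5]
opening: 0.0853
grasp_force: 0.0
```

Emit:
move_arm([
  {"linear": [-105, 112, -5], "rotation": [0, 0, 16], "claw": 1},
  {"linear": [-105, 112, -5], "rotation": [0, 0, 16], "claw": 1},
  {"linear": [-105, 112, -5], "rotation": [0, 0, 16], "claw": 1},
  {"linear": [-105, 112, -5], "rotation": [0, 0, 16], "claw": 1},
  {"linear": [-105, 112, -5], "rotation": [0, 0, 16], "claw": 1},
])

```text
clock: 3.3
tool_pos: [0.6323, 0.017, 0.2487]
ee_rot: [0.824, 0.567, -0.0, 0.0]
force: [0.3, -0.0, -0.1]
opening: 0.0851
grasp_force: 0.0
```

Run:
```python
from h import *
s=read_state();print(s["clock"],s["tool_pos"],R.from_quat(s["ee_rot"]).as_euler("xyz",degrees=True),s["joints"])
c=capture("wrist");save(c,"w1.png")
for l,z in(("template_hole",.1085),("template_grip",.1295),("template",.1085)):
    for r in mark_of(c,l)[:2]: print(l,r["p"],np.array(r["location"])*[512,384],at(c,r["location"],z))
hsv=cv2.cvtColor(c["image"],cv2.COLOR_RGB2HSV);m=cv2.inRange(hsv,(22,150,100),(35,255,255))
P=np.array([at(c,(q[::-1]+.5)/[512,384],.1145)[:2] for q in np.argwhere(m>0)])
print(cv2.minAreaRect((P*1000).astype(np.float32)))
```

```text
3.3 [0.63229497 0.01700173 0.24872551] [-1.79995798e+02  5.54994678e-02  6.90912227e+01] [-0.52236812  0.46265542  0.60040236  1.59916633 -0.27684419  1.16664578
 -0.22618403]
template_hole 0.87 [260.3008  76.1856] [0.66360282 0.09068777 0.1085    ]
template_grip 0.74 [259.2768 182.208 ] [0.63526491 0.01860033 0.1295    ]
template 0.56 [261.888  155.4816] [0.64310347 0.03273319 0.1085    ]
((640.7957153320312, 32.453102111816406), (158.05348205566406, 59.559452056884766), 69.20242309570312)
```

View pics/w1.png

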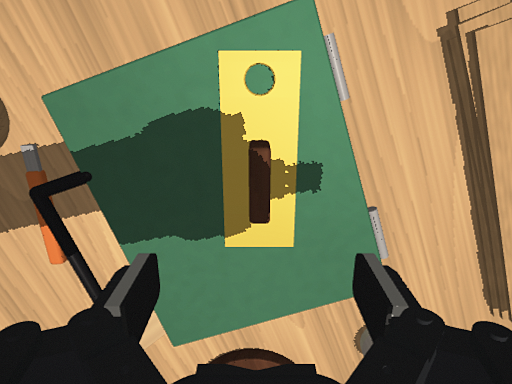

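The wrist view shows the grip bar at (259,182) and the hole at (260,79), consistent with template yaw 69° and grip at (0.635, 0.0185).

Run:
```python
from h import *
plan([((.6355,.0185,.132),69.2)])
```

```text
[ -0.3   4.9 117.2] [-0.05 -0.05  0.15]
```

Run:
```python
from h import *
c=capture("wrist");s=read_state();print(s["tool_pos"])
r=mark_of(c,"template_grip")[0];print(at(c,r["location"],.1295))
plan([((.6355,.0185,.132),69.2)])
hsv=cv2.cvtColor(c["image"],cv2.COLOR_RGB2HSV);m=cv2.inRange(hsv,(22,150,100),(35,255,255))
P=np.array([at(c,(q[::-1]+.5)/[512,384],.1145)[:2] for q in np.argwhere(m>0)])
print(cv2.minAreaRect((P*1000).astype(np.float32)))
```

```text
[0.63111528 0.02020868 0.2493632 ]
[0.6334953  0.01752712 0.1295    ]
[  0.    4.6 117.4] [-0.02 -0.05  0.12]
((640.8209228515625, 32.897796630859375), (159.09239196777344, 59.539085388183594), 69.1623306274414)
```

Emit:
move_arm([
  {"linear": [0, 4, 50], "rotation": [0, 0, 0], "claw": 1},
  {"linear": [0, 4, 90], "rotation": [0, 0, 0], "claw": 1},
  {"linear": [0, 4, 117], "rotation": [0, 0, 0], "claw": 0.6},
  {"linear": [0, 4, 117], "rotation": [0, 0, 0], "claw": 0.4},
  {"linear": [0, 4, 117], "rotation": [0, 0, 0], "claw": 0.4},
], newtons=50)

```text
clock: 4.1
tool_pos: [0.6355, 0.0173, 0.133]
ee_rot: [0.823, 0.568, 0.0, 0.0]
force: [0.4, 0.3, 0.1]
opening: 0.044
grasp_force: 0.0
```

Emit:
move_arm([
  {"linear": [0, 0, 0], "rotation": [0, 0, 0], "claw": 0},
  {"linear": [0, 0, 0], "rotation": [0, 0, 0], "claw": 0},
  {"linear": [0, 0, 0], "rotation": [0, 0, 0], "claw": 0},
  {"linear": [0, 0, 0], "rotation": [0, 0, 0], "claw": 0},
  {"linear": [0, 0, 0], "rotation": [0, 0, 0], "claw": 0},
])

```text
clock: 4.6
tool_pos: [0.6364, 0.017, 0.1345]
ee_rot: [0.823, 0.568, 0.002, 0.001]
force: [-1.5, 0.4, 6.5]
opening: 0.0147
grasp_force: 51.5
```

Emit:
move_arm([
  {"linear": [0, 0, -20], "rotation": [0, 0, 0], "claw": 0},
  {"linear": [0, 0, -60], "rotation": [0, 0, 0], "claw": 0},
  {"linear": [0, 0, -60], "rotation": [0, 0, 0], "claw": 0},
  {"linear": [0, 0, -60], "rotation": [0, 0, 0], "claw": 0},
])

```text
clock: 5.0
tool_pos: [0.6361, 0.0169, 0.1939]
ee_rot: [0.823, 0.568, 0.002, 0.0]
force: [0.9, 0.3, -1.7]
opening: 0.0148
grasp_force: 50.5
```

Run:
```python
from h import *
c=capture("wrist");save(c,"w2.png");s=read_state();print(s["clock"],s["tool_pos"],s["opening"],s["grasp_force"],R.from_quat(s["ee_rot"]).as_euler("xyz",degrees=True),s["force"])
for l in("template_hole","template_grip"):
    for r in mark_of(c,l)[:2]: print(l,r["p"],np.array(r["location"])*[512,384])
plan([((.56,-.13,.19),69.2),((.493-.0266,-.326-.0701,.19),69.2)])
```

```text
5.05 [0.63528462 0.01703896 0.19263065] 0.01491646522030491 50.45782685279846 [ 1.79974823e+02 -4.92440879e-02  6.91869413e+01] [ 0.30048228  0.18717383 -0.25596278]
template_grip 0.7 [256.1024 264.    ]
[-164.   -17.6    1.6] [-0.08  0.02 -0.01]
[-282.    7.    0.] [0. 0. 0.]
```

Emit:
move_arm([
  {"linear": [-40, -4, 0], "rotation": [0, 0, 0], "claw": 0},
  {"linear": [-82, -9, 0], "rotation": [0, 0, 0], "claw": 0},
  {"linear": [-125, -14, 0], "rotation": [0, 0, 0], "claw": 0},
  {"linear": [-164, -18, 0], "rotation": [0, 0, 0], "claw": 0},
])

```text
clock: 5.55
tool_pos: [0.5585, -0.1317, 0.1914]
ee_rot: [0.823, 0.568, -0.001, -0.0]
force: [-0.0, -0.2, -1.1]
opening: 0.0151
grasp_force: 50.4
```

Emit:
move_arm([
  {"linear": [-45, 1, 0], "rotation": [0, 0, 0], "claw": 0},
  {"linear": [-90, 2, 0], "rotation": [0, 0, 0], "claw": 0},
  {"linear": [-130, 3, 0], "rotation": [0, 0, 0], "claw": 0},
  {"linear": [-165, 4, 0], "rotation": [0, 0, 0], "claw": 0},
  {"linear": [-200, 5, 0], "rotation": [0, 0, 0], "claw": 0},
])

```text
clock: 6.05
tool_pos: [0.4926, -0.3199, 0.1913]
ee_rot: [0.823, 0.568, -0.0, -0.001]
force: [0.7, 1.2, -1.2]
opening: 0.0149
grasp_force: 50.4
```

Emit:
move_arm([
  {"linear": [-40, 1, 0], "rotation": [0, 0, 0], "claw": 0},
  {"linear": [-62, 2, 0], "rotation": [0, 0, 0], "claw": 0},
  {"linear": [-62, 2, 0], "rotation": [0, 0, 0], "claw": 0},
])

```text
clock: 6.35
tool_pos: [0.4707, -0.3813, 0.1916]
ee_rot: [0.825, 0.565, -0.001, 0.0]
force: [0.0, 0.1, -1.4]
opening: 0.0149
grasp_force: 50.4
```

Run:
```python
from h import *
np.set_printoptions(precision=4,suppress=True)
c=capture("wrist");save(c,"w3.png");s=read_state();print(s["clock"],s["tool_pos"],s["opening"],R.from_quat(s["ee_rot"]).as_euler("xyz",degrees=True),s["joints"])
for l,z in(("template_hole",s["tool_pos"][2]-.026),("post_seat",.02)):
    for r in mark_of(c,l)[:2]: print(l,r["p"],np.array(r["location"])*[512,384],at(c,r["location"],z))
c=capture("top");save(c,"t3.png")
for l,z in(("template_hole",s["tool_pos"][2]-.026),("post_seat",.02)):
    for r in mark_of(c,l)[:3]: print(l,r["p"],np.array(r["location"])*[512,384],at(c,r["location"],z))
```

```text
6.4 [ 0.4721 -0.3789  0.1914] 0.015077302198436098 [-179.902     0.0286   68.9727] [ 0.1331  0.4821  0.6451  1.7357 -0.3288  1.0357  0.5267]
post_seat 0.89 [262.1952  99.9168] [ 0.4968 -0.3273  0.02  ]
template_hole 0.86 [364.0832 197.9136] [ 0.4964 -0.3078  0.1654]
template_hole 0.85 [129.5872 292.6848] [0.2244 0.3396 0.1654]
template_hole 0.6 [374.2208 132.5184] [ 0.6858 -0.3406  0.1654]
post_seat 0.72 [354.5088 199.6032] [ 0.5063 -0.3221  0.02  ]
```

View pics/w3.png

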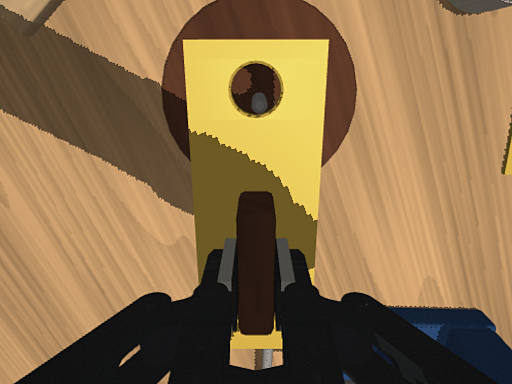

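Through the template's hole at (256,89), 54 px wide, the pin tip shows at about (259,100); the foot spans columns 162–356.

Run:
```python
from h import *
np.set_printoptions(precision=4,suppress=True)
c=capture("wrist");s=read_state();p=s["tool_pos"];print(p)
im=c["image"];hsv=cv2.cvtColor(im,cv2.COLOR_RGB2HSV)
m=cv2.inRange(hsv,(20,120,60),(36,255,255))[55:125,215:300]
n,lab,st,ce=cv2.connectedComponentsWithStats(255-m);k=1+st[1:,4].argmax();print(st[k])
ct=max(cv2.findContours((lab==k).astype(np.uint8),0,1)[0],key=len)
(hx,hy),d,_=cv2.fitEllipse(ct);hx+=215.5;hy+=55.5
# pin tip: light, unsaturated
g=cv2.inRange(hsv,(0,0,70),(180,70,255))[55:125,215:300]&(lab==k).astype(np.uint8)*255
q=np.argwhere(g>0);print("pin",q.min(0)+[55,215],q.max(0)+[55,215],q.mean(0)+[55.5,215.5],len(q))
for z in(.1655,.1715): print("hole",(hx,hy),d,at(c,(hx/512,hy/384),z))
pt=q.mean(0)+[55.5,215.5]
print("pin",at(c,pt[::-1]/[512,384],.075),"expected px of pin base/top", px(c,[.493,-.326,.02]),px(c,[.493,-.326,.075]))
# foot edge cols
mm=cv2.inRange(hsv,(0,60,15),(14,255,130));
for r in(60,70,80,90,100): 
    x=np.where(mm[r]>0)[0];x=x[(x>140)&(x<380)];print(r,x.min(),x.max(),at(c,(x.min()/512,r/384),.02)[:2],at(c,(x.max()/512,r/384),.02)[:2])
cv2.imwrite("pics/w4.png",cv2.resize(cv2.cvtColor(im[50:130,205:305],cv2.COLOR_RGB2BGR),(750,600)))
```

```text
[ 0.4744 -0.3761  0.192 ]
[  16    9   50   51 1955]
pin [101 251] [113 263] [109.1875 257.7875] 80
hole (256.00008392333984, 88.97909545898438) (48.19303894042969, 49.80328369140625) [ 0.5012 -0.3041  0.1655]
hole (256.00008392333984, 88.97909545898438) (48.19303894042969, 49.80328369140625) [ 0.5013 -0.3038  0.1715]
pin [ 0.4958 -0.3218  0.075 ] expected px of pin base/top [256.1258 108.1787] [256.1474 116.25  ]
60 169 346 [ 0.439  -0.2636] [ 0.5769 -0.3157]
70 165 349 [ 0.4325 -0.2695] [ 0.5771 -0.3242]
80 163 352 [ 0.4274 -0.2762] [ 0.5773 -0.3328]
90 162 353 [ 0.4231 -0.2833] [ 0.5759 -0.341 ]
100 161 353 [ 0.4186 -0.2905] [ 0.5736 -0.3491]
```

View pics/w4.png

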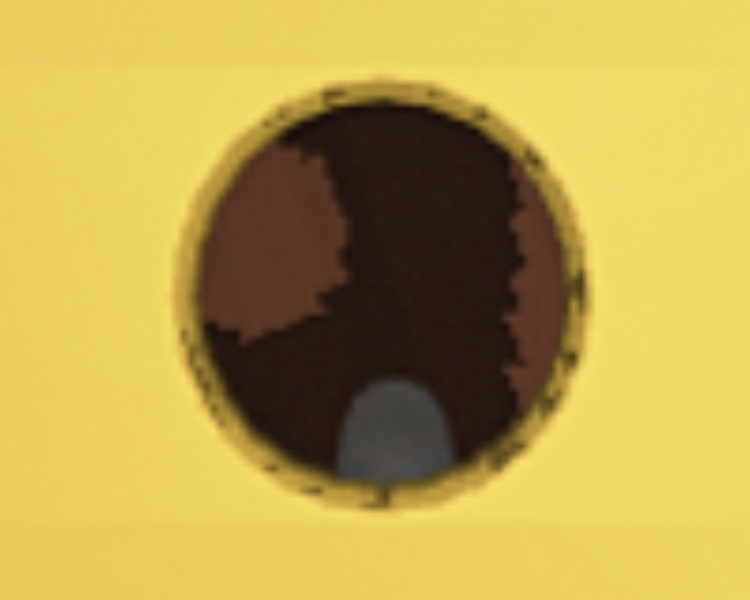

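Emit:
move_arm([
  {"linear": [-23.5, 1.3, 0], "rotation": [0, 0, 0], "claw": 0},
  {"linear": [-23.5, 1.3, 30], "rotation": [0, 0, 0], "claw": 0},
  {"linear": [-23.5, 1.3, 60], "rotation": [0, 0, 0], "claw": 0},
  {"linear": [-23.5, 1.3, 77], "rotation": [0, 0, 0], "claw": 0},
  {"linear": [-23.5, 1.3, 77], "rotation": [0, 0, 0], "claw": 0},
])

```text
clock: 7.2
tool_pos: [0.4658, -0.3979, 0.1128]
ee_rot: [0.823, 0.568, -0.001, -0.002]
force: [-0.3, 0.4, -2.3]
opening: 0.0153
grasp_force: 50.4
```

Emit:
move_arm([
  {"linear": [0, 0, 0], "rotation": [0, 0, 0], "claw": 0},
  {"linear": [0, 0, 0], "rotation": [0, 0, 0], "claw": 0},
])

```text
clock: 7.4
tool_pos: [0.4673, -0.4003, 0.1166]
ee_rot: [0.823, 0.568, 0.0, 0.001]
force: [0.1, 0.0, -1.4]
opening: 0.0147
grasp_force: 50.4
```

Run:
```python
from h import *
c=capture("wrist");s=read_state();p=s["tool_pos"];print(s["clock"],p,s["force"],np.array(c["world_from_camera"])[:3,3])
im=c["image"];o=(np.array([.494,-.3264]))
print(px(c,[*o,.02]),px(c,[*o,.075]),px(c,[p[0]+.0268,p[1]+.072,p[2]-.02]))
cv2.imwrite("pics/w5.png",cv2.resize(cv2.cvtColor(im[50:130,205:305],cv2.COLOR_RGB2BGR),(750,600)))
```

```text
7.45 [ 0.46727933 -0.40025878  0.11666083] [-0.57151644 -0.25406278 -1.96182461] [ 0.49671071 -0.32089491  0.24722469]
[254.20224892  79.93935161] [253.91795335  83.13969772] [255.48498881  89.22163391]
```

View pics/w5.png

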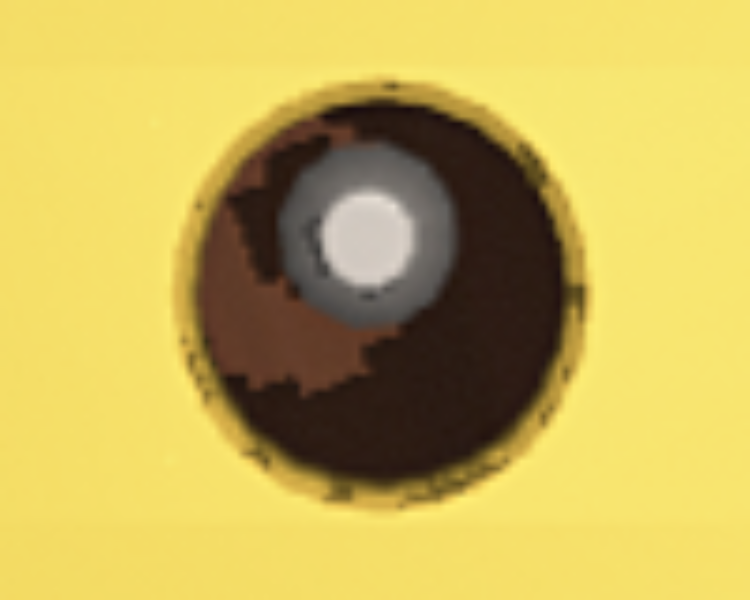

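The pin tip shows inside the hole at (254,82), with the hole centre at (256,89): 2.4 mm to correct along x. Then I lower it.

Emit:
move_arm([
  {"linear": [2.4, -0.8, 0], "rotation": [0, 0, 0], "claw": 0},
  {"linear": [2.4, -0.8, 15], "rotation": [0, 0, 0], "claw": 0},
  {"linear": [2.4, -0.8, 30], "rotation": [0, 0, 0], "claw": 0},
  {"linear": [2.4, -0.8, 45], "rotation": [0, 0, 0], "claw": 0},
  {"linear": [2.4, -0.8, 55], "rotation": [0, 0, 0], "claw": 0},
])

```text
clock: 7.95
tool_pos: [0.4658, -0.3966, 0.0579]
ee_rot: [0.823, 0.568, -0.0, -0.001]
force: [-0.2, -0.1, -1.1]
opening: 0.0149
grasp_force: 50.4
```

Emit:
move_arm([
  {"linear": [0, 0, 5], "rotation": [0, 0, 0], "claw": 0},
  {"linear": [0, 0, 10], "rotation": [0, 0, 0], "claw": 0},
  {"linear": [0, 0, 13], "rotation": [0, 0, 0], "claw": 0},
  {"linear": [0, 0, 14], "rotation": [0, 0, 0], "claw": 0},
  {"linear": [0, 0, 14], "rotation": [0, 0, 0], "claw": 0},
])

```text
clock: 8.45
tool_pos: [0.4668, -0.3975, 0.0466]
ee_rot: [0.823, 0.568, 0.0, 0.0]
force: [-0.7, 0.1, -2.5]
opening: 0.0149
grasp_force: 50.4
```

Emit:
move_arm([
  {"linear": [0, 0, 1], "rotation": [0, 0, 0], "claw": 0},
  {"linear": [0, 0, 2], "rotation": [0, 0, 0], "claw": 0},
  {"linear": [0, 0, 2], "rotation": [0, 0, 0], "claw": 0},
])

```text
clock: 8.75
tool_pos: [0.4669, -0.3976, 0.0463]
ee_rot: [0.823, 0.568, 0.001, 0.0]
force: [-4.8, 3.8, 15.4]
opening: 0.0148
grasp_force: 52.7
```

Emit:
move_arm([
  {"linear": [0, 0, 0], "rotation": [0, 0, 0], "claw": 0.25},
  {"linear": [0, 0, 0], "rotation": [0, 0, 0], "claw": 0.5},
  {"linear": [0, 0, 0], "rotation": [0, 0, 0], "claw": 0.7},
  {"linear": [0, 0, 0], "rotation": [0, 0, 0], "claw": 0.7},
  {"linear": [0, 0, -10], "rotation": [0, 0, 0], "claw": 0.7},
])

```text
clock: 9.25
tool_pos: [0.4659, -0.3967, 0.0534]
ee_rot: [0.823, 0.568, -0.0, -0.001]
force: [0.4, -1.0, 0.0]
opening: 0.0594
grasp_force: 0.0
```

Emit:
move_arm([
  {"linear": [0, 0, -40], "rotation": [0, 0, 0], "claw": 0.7},
  {"linear": [0, 0, -85], "rotation": [0, 0, 0], "claw": 0.7},
  {"linear": [0, 0, -130], "rotation": [0, 0, 0], "claw": 0.7},
  {"linear": [0, 0, -150], "rotation": [0, 0, 0], "claw": 0.7},
])

```text
clock: 9.65
tool_pos: [0.4673, -0.399, 0.2093]
ee_rot: [0.823, 0.567, 0.001, 0.003]
force: [0.0, -0.6, -0.8]
opening: 0.06
grasp_force: 0.0
```

Run:
```python
from h import *
np.set_printoptions(precision=4,suppress=True)
c=capture("wrist");s=read_state();p=s["tool_pos"];print(s["clock"],p,s["force"],s["opening"],s["joints"])
im=c["image"];save(c,"w6.png");hsv=cv2.cvtColor(im,cv2.COLOR_RGB2HSV);m=cv2.inRange(hsv,(20,120,60),(36,255,255))
n,lab,st,ce=cv2.connectedComponentsWithStats(m);k=1+st[1:,4].argmax()
P=np.array([at(c,(q[::-1]+.5)/[512,384],.026)[:2] for q in np.argwhere(lab==k)]);print(st[k],cv2.minAreaRect((P*1000).astype(np.float32)))
for l in("template_hole","post_seat"):
    for r in mark_of(c,l)[:2]: print(l,r["p"],np.array(r["location"])*[512,384],at(c,r["location"],.02))
t=capture("top")
for r in mark_of(t,"lid_handle")[:2]: print(r["p"],at(t,r["location"],.1045))
hsv=cv2.cvtColor(t["image"],cv2.COLOR_RGB2HSV);g=cv2.inRange(hsv,(60,80,30),(85,255,255));g[:115]=0;g[215:]=0;g[:,:200]=0;g[:,310:]=0
P=np.array([at(t,(q[::-1]+.5)/[512,384],.1085)[:2] for q in np.argwhere(g>0)]);print("lid",cv2.minAreaRect((P*1000).astype(np.float32)))
save(t,"t6.png")
```

```text
9.7 [ 0.4681 -0.3995  0.2112] [ 0.8384 -1.0695  2.0784] 0.05971583633062184 [ 0.1592  0.4747  0.6588  1.698  -0.3261  1.0722  0.556 ]
[ 219   53   70  171 9299] ((472.7962951660156, -382.2137451171875), (160.2970733642578, 60.5802116394043), 69.31310272216797)
template_hole 0.71 [254.3104  76.3008] [ 0.4948 -0.3249  0.02  ]
post_seat 0.63 [255.488   75.8016] [ 0.4959 -0.3249  0.02  ]
lid ((601.3388061523438, 2.178466796875), (254.70437622070312, 217.16607666015625), 88.06419372558594)
```

View pics/w6.png

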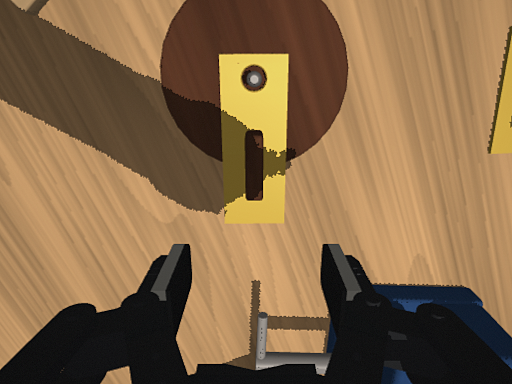

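The template is hung: the pin sits centred in the hole at (254,77), and the plate measures 160×60 mm at foot height, so it lies flat. Next is the handle.

Run:
```python
from h import *
plan([((.455,-.18,.215),78),((.4465,.005,.215),88)])
```

```text
[198.6 -87.6 -11.1] [-0.05 -0.04 -8.81]
[179.2 -46.8  -0. ] [  0.   0. -10.]
```

Emit:
move_arm([
  {"linear": [40, -17, -5], "rotation": [0, 0, -3], "claw": 0.7},
  {"linear": [80, -35, -11], "rotation": [0, 0, -6], "claw": 0.7},
  {"linear": [125, -55, -11], "rotation": [0, 0, -9], "claw": 0.7},
  {"linear": [165, -72, -11], "rotation": [0, 0, -9], "claw": 0.7},
  {"linear": [198.6, -87.6, -11], "rotation": [0, 0, -9], "claw": 0.7},
])

```text
clock: 10.4
tool_pos: [0.4543, -0.1778, 0.2139]
ee_rot: [0.776, 0.631, -0.001, -0.001]
force: [1.3, 0.7, -0.4]
opening: 0.0598
grasp_force: 0.0
```

Emit:
move_arm([
  {"linear": [45, -11, 0], "rotation": [0, 0, -5], "claw": 0.7},
  {"linear": [90, -23, 0], "rotation": [0, 0, -10], "claw": 0.6},
  {"linear": [135, -35, 0], "rotation": [0, 0, -10], "claw": 0.5},
  {"linear": [179, -47, 0], "rotation": [0, 0, -10], "claw": 0.5},
  {"linear": [179, -47, 0], "rotation": [0, 0, -10], "claw": 0.5},
])

```text
clock: 10.9
tool_pos: [0.4447, 0.0103, 0.214]
ee_rot: [0.715, 0.699, -0.001, -0.001]
force: [0.8, 0.1, -0.0]
opening: 0.043
grasp_force: 0.0
```

Emit:
move_arm([
  {"linear": [0, 0, 0], "rotation": [0, 0, 0], "claw": 0.5},
  {"linear": [0, 0, 0], "rotation": [0, 0, 0], "claw": 0.5},
])

```text
clock: 11.1
tool_pos: [0.4456, 0.0031, 0.2146]
ee_rot: [0.719, 0.695, -0.001, -0.0]
force: [-0.4, 0.0, -0.6]
opening: 0.0429
grasp_force: 0.0
```

Run:
```python
from h import *
np.set_printoptions(precision=4,suppress=True)
c=capture("wrist");s=read_state();p=s["tool_pos"];print(s["clock"],p,s["opening"],s["joints"],R.from_quat(s["ee_rot"]).as_euler("xyz",degrees=True))
save(c,"w7.png")
for r in mark_of(c,"lid_handle")[:2]: print(r["p"],np.array(r["location"])*[512,384],at(c,r["location"],.1045))
print(px(c,[.4454,.0075,.1045]),px(c,[.4454-.002,.0675,.1045]))
t=capture("top")
for r in mark_of(t,"template_hole")[:4]: print("hole",r["p"],at(t,r["location"],.02))
```

```text
11.15 [0.4458 0.0028 0.2148] 0.04275751590713261 [-0.5391  0.1303  0.4699  2.0676 -0.0711  0.9599 -0.0658] [-179.9463    0.0441   88.0473]
0.84 [257.1776 179.2896] [0.4468 0.0109 0.1045]
[255.4858 183.689 ] [249.6301 101.0252]
hole 0.95 [0.2007 0.3834 0.02  ]
hole 0.89 [ 0.4799 -0.3364  0.02  ]
hole 0.61 [ 0.7358 -0.3884  0.02  ]
```

View pics/w7.png

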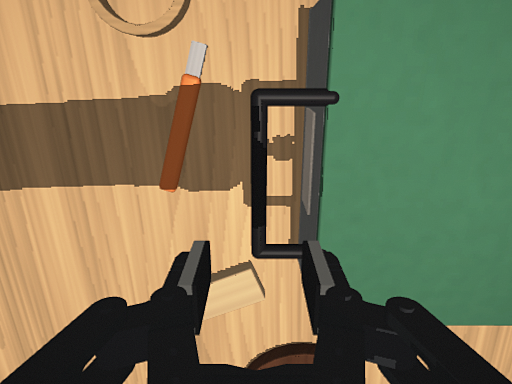

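The handle bar runs vertically in the image at column 259, rows 97–250, with the middle near (258,176). It lies parallel to the pads and sits between the fingers.

Emit:
move_arm([
  {"linear": [8, 2, 40], "rotation": [0, 0, 0], "claw": 0.5},
  {"linear": [8, 2, 80], "rotation": [0, 0, 0], "claw": 0.5},
  {"linear": [8, 2, 105], "rotation": [0, 0, 0], "claw": 0.5},
  {"linear": [8, 2, 118], "rotation": [0, 0, 0], "claw": 0.5},
  {"linear": [8, 2, 118], "rotation": [0, 0, 0], "claw": 0.5},
], newtons=50)

```text
clock: 11.8
tool_pos: [0.447, 0.0113, 0.0956]
ee_rot: [0.719, 0.695, -0.002, -0.001]
force: [-0.1, 0.2, -0.3]
opening: 0.0428
grasp_force: 0.0
```

Emit:
move_arm([
  {"linear": [0, 0, 0], "rotation": [0, 0, 0], "claw": 0.25},
  {"linear": [0, 0, 0], "rotation": [0, 0, 0], "claw": 0},
  {"linear": [0, 0, 0], "rotation": [0, 0, 0], "claw": 0},
  {"linear": [0, 0, 0], "rotation": [0, 0, 0], "claw": 0},
  {"linear": [0, 0, 0], "rotation": [0, 0, 0], "claw": 0},
])

```text
clock: 12.3
tool_pos: [0.4479, 0.012, 0.0977]
ee_rot: [0.718, 0.696, -0.0, -0.0]
force: [-4.5, -2.4, 3.4]
opening: 0.0103
grasp_force: 48.9
```

Run:
```python
from h import *
s=read_state();p=s["tool_pos"];print(s["clock"],p,s["opening"],s["grasp_force"],s["force"])
th=np.arange(.0,.786,.0785)
for t in th: a=t+.015;print(round(t,3),(266*(np.cos(.015)-np.cos(a))).round(1),(266*(np.sin(a)-np.sin(.015))).round(1))
```

```text
12.3 [0.4478515  0.01203493 0.09765464] 0.010335290764040212 48.851215839385986 [-4.52127141 -2.38657863  3.43604756]
0.0 0.0 0.0
0.078 1.1 20.8
0.157 3.9 41.5
0.236 8.3 61.9
0.314 14.2 82.0
0.392 21.8 101.4
0.471 30.8 120.3
0.55 41.2 138.3
0.628 53.1 155.5
0.706 66.3 171.7
0.785 80.6 186.8
```

Emit:
move_arm([
  {"linear": [0, 0.3, -10], "rotation": [0, 0, 0], "claw": 0},
  {"linear": [0, 1.1, -20.8], "rotation": [0, 0, 0], "claw": 0},
  {"linear": [0, 2.3, -31], "rotation": [0, 0, 0], "claw": 0},
  {"linear": [0, 3.9, -41.5], "rotation": [0, 0, 0], "claw": 0},
  {"linear": [0, 3.9, -41.5], "rotation": [0, 0, 0], "claw": 0},
])

```text
clock: 12.8
tool_pos: [0.4515, 0.0119, 0.1401]
ee_rot: [0.718, 0.696, -0.0, -0.001]
force: [-5.8, -2.4, -3.1]
opening: 0.0102
grasp_force: 48.9
```

Run:
```python
from h import *
s=read_state();print(s["clock"],s["tool_pos"],s["opening"],s["grasp_force"],s["force"],s["moment"],s["joints"],R.from_quat(s["ee_rot"]).as_euler("xyz",degrees=True))
```

```text
12.8 [0.45154169 0.01193676 0.14009237] 0.01021033614277289 48.94204258918762 [-5.79282419 -2.44398024 -3.10294595] [-0.51953686  1.30465634 -0.01524591] [-0.51534032  0.25851088  0.44949292  2.13637644 -0.15949066  0.77879798
  0.00333499] [-1.79940233e+02 -2.10497203e-02  8.81757534e+01]
```

Emit:
move_arm([
  {"linear": [0, 2, -10], "rotation": [0, 0, 0], "claw": 0},
  {"linear": [0, 4.4, -20.4], "rotation": [0, 0, 0], "claw": 0},
  {"linear": [0, 10.3, -40.5], "rotation": [0, 0, 0], "claw": 0},
  {"linear": [0, 17.9, -59.9], "rotation": [0, 0, 0], "claw": 0},
  {"linear": [0, 26.9, -78.8], "rotation": [0, 0, 0], "claw": 0},
])

```text
clock: 13.3
tool_pos: [0.4771, 0.011, 0.2188]
ee_rot: [0.718, 0.696, -0.002, -0.002]
force: [-8.9, -1.5, 0.7]
opening: 0.0099
grasp_force: 48.9
```

Run:
```python
from h import *
s=read_state();print(s["clock"],s["tool_pos"],s["opening"],s["grasp_force"],s["force"],s["moment"],s["joints"],R.from_quat(s["ee_rot"]).as_euler("xyz",degrees=True))
```

```text
13.3 [0.47710014 0.01100233 0.21880335] 0.009933717128562877 48.85222792625427 [-8.9114467  -1.4687002   0.67711578] [-0.29793349  2.21840333 -0.08977783] [-0.53631397  0.1890986   0.47559288  1.99394384 -0.10388098  0.98611487
 -0.04219775] [-1.79741688e+02  2.60790688e-03  8.81630173e+01]
```

Emit:
move_arm([
  {"linear": [0, 10.4, -18], "rotation": [0, 0, 0], "claw": 0},
  {"linear": [0, 22.3, -35.2], "rotation": [0, 0, 0], "claw": 0},
  {"linear": [0, 35.5, -51.4], "rotation": [0, 0, 0], "claw": 0},
  {"linear": [0, 43, -59], "rotation": [0, 0, 0], "claw": 0},
  {"linear": [0, 49.8, -66.5], "rotation": [0, 0, 0], "claw": 0},
])

```text
clock: 13.8
tool_pos: [0.525, 0.0094, 0.2863]
ee_rot: [0.718, 0.696, -0.003, -0.003]
force: [-23.3, -1.4, 16.4]
opening: 0.0101
grasp_force: 49.3
```

Emit:
move_arm([
  {"linear": [0, 0, 0], "rotation": [0, 0, 0], "claw": 0},
  {"linear": [0, 0, 0], "rotation": [0, 0, 0], "claw": 0},
  {"linear": [0, 0, 0], "rotation": [0, 0, 0], "claw": 0},
  {"linear": [0, 0, 0], "rotation": [0, 0, 0], "claw": 0},
  {"linear": [0, 0, 0], "rotation": [0, 0, 0], "claw": 0},
])

```text
clock: 14.3
tool_pos: [0.5249, 0.0094, 0.2863]
ee_rot: [0.718, 0.696, -0.002, -0.003]
force: [-24.7, -1.7, 18.4]
opening: 0.0097
grasp_force: 49.7
```

Run:
```python
from h import *
np.set_printoptions(precision=4,suppress=True)
c=capture("scene");t=capture("top");s=read_state();p=s["tool_pos"];print(s["clock"],p,s["opening"],s["grasp_force"],s["force"],abs(s["qd"]).max())
g=p+[0,0,.008];print("angle from z",np.arcsin((g[2]-.1005)/.266)-.015,"from xz",np.arctan2(g[2]-.1005,.7125-g[0])-.015)
for n,k in(("top",t),("scene",c)):
    for r in mark_of(k,"template_hole")[:3]: print(n,r["p"],np.array(r["location"])*[512,384],at(k,r["location"],.02))
cv2.imwrite("pics/end.png",cv2.cvtColor(np.vstack([cv2.resize(c["image"],(400,300)),cv2.resize(t["image"],(400,300))]),cv2.COLOR_RGB2BGR))
```

```text
14.4 [0.5249 0.0094 0.2863] 0.009964712991679411 49.668336510658264 [-23.4571  -1.4898  18.3569] 0.0013163647606930181
angle from z 0.8012260521611484 from xz 0.7867547299292053
top 0.7 [358.0928 205.5936] [ 0.4872 -0.3332  0.02  ]
top 0.59 [373.8112 129.792 ] [ 0.7375 -0.3891  0.02  ]
scene 0.96 [131.8912 306.5856] [ 0.7668 -0.3873  0.02  ]
scene 0.67 [312.32   157.4016] [0.2336 0.3633 0.02  ]
scene 0.58 [150.1184 235.8912] [ 0.5052 -0.3134  0.02  ]
```

View pics/end.png

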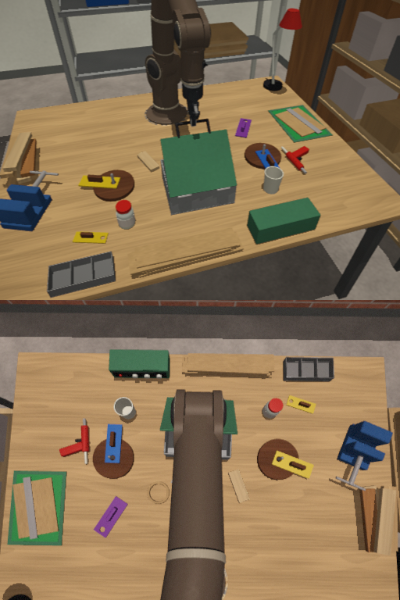

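The scene shows the lid at about 45°, the fingers on its handle, the yellow template still on its post and nothing else moved. I'll relax the radial push slightly before handing in.

Emit:
move_arm([
  {"linear": [0, -1.5, -1], "rotation": [0, 0, 0], "claw": 0},
  {"linear": [0, -2, -1], "rotation": [0, 0, 0], "claw": 0},
  {"linear": [0, -2, -1], "rotation": [0, 0, 0], "claw": 0},
  {"linear": [0, -2, -1], "rotation": [0, 0, 0], "claw": 0},
  {"linear": [0, -2, -1], "rotation": [0, 0, 0], "claw": 0},
])

```text
clock: 15.0
tool_pos: [0.5252, 0.0093, 0.2868]
ee_rot: [0.718, 0.696, -0.001, -0.001]
force: [-11.6, -1.2, 6.4]
opening: 0.0098
grasp_force: 49.4
```

Run:
```python
from h import *
s=read_state();p=s["tool_pos"];print(s["clock"],p,s["opening"],s["grasp_force"],s["force"],abs(s["qd"]).max())
g=p+[0,0,.008];a=np.arcsin((g[2]-.1005)/.266)-.015;print(a)
if .7<a<.87 and abs(s["qd"]).max()<.02: print(close_job())
```

```text
15.0 [0.52522282 0.00933962 0.28679462] 0.009751286483744345 49.377846121788025 [-11.59640774  -1.21022209   6.38597859] 0.0018133655748695794
0.8039526482686107
the job is handed in; nothing more can be done
None
```

The job is handed in: the yellow template hangs flat on the empty post, let go, and the gripper is holding the lid still at about 45° (0.79–0.80 rad worked out from the tool position).

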